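# Soap the bowl and bring the dish brush out of its stand to the scrubbing position

## Task

Get ready to scrub the mixing bowl: press the pump of the foam soap bottle beside it all the way down so that the soap goes into the bowl, leaving bottle and bowl standing as they are. Then draw the dish brush out of the sleeve of its drip stand, turn it level with the bristles facing straight down, and hold it still with its bristles over the middle of the bowl, well clear above the rim. Finish while still holding the brush there in the gripper, and leave everything else as it stands.

Things in the scene. Friction and masses are not known exactly. Their poses are not given: they have to be found in the camera images.
- bowl: Frosted clear mixing bowl, 220 mm across the rim, 95 mm high, 0.7 kg, standing loose on the worktop, open side up. Origin: centre of its underside.
- soap: Foam soap bottle with a turquoise filling and a white pump head, 0.28 kg, 175 mm high, standing loose close beside the bowl, a few mm from the rim. It is 65 mm wide up to 65 mm height, 46 mm wide up to 105 mm, 38 mm wide up to 139 mm. Origin: centre of its underside; z up; its x axis points away from the spout, so -x points to the bowl.
- pump_top (a point): Middle of the flat top of the soap's pump head, 175 mm above the worktop when up; the part to press is 24 mm across. It goes straight down 12 mm against a spring (8 N at the stop) and springs back up when let go.
- spout (a point): Tip of the soap's spout, 32 mm from the bottle's axis and about 165 mm above the worktop; it hangs just inside the bowl's rim.
- soap_pump (a joint): How far the pump head is pressed, in m: 0 up, 0.012 at its stop.
- stand: Drip stand of the dish brush, fixed to the worktop: white ceramic tray 220 mm (x) by 92 mm (y), 14 mm high, with a steel sleeve that slopes up at 45 degrees towards the stand's +x axis. Origin: centre of the underside of the tray; z up.
- sleeve_mouth (a point): Centre of the open upper end of the sleeve, 79 mm above the worktop. The bore is 23 mm across by 19 mm and 75 mm deep along the slope; the sleeve is 28 mm by 24 mm outside.
- brush: Dish brush, 267 mm long, 85 g, light wood, white bristles; its handle's end stands loose in the sleeve, head up. Origin: mid handle, 140 mm from that end, the place to grip. x: along the handle to the head (in the stand 45 deg up); y: across; bristles point to -z (in the stand down and away from the sleeve). Handle 18 mm (y) by 14 mm (z), x = -140 to 60 mm; head 44 mm wide, x = 60 to 127 mm.
- bristles (a point): Middle of the bristle ends: in the brush's frame at x = +88 mm, z = -40 mm. With the brush level and bristles down, the brush's z points straight up.
- handle_end (a point): The free end of the handle, in the brush's frame at x = -140 mm; it rests on the floor of the sleeve, 75 mm inside the mouth.
- tumbler_0: Upturned drinking glass, 73 mm across, 94 mm high, a bystander. Origin: centre of its underside.
- tumbler_1: Upturned drinking glass, 79 mm across, 90 mm high, a bystander. Origin: centre of its underside.
- jar_a: Spice jar, 46 mm across, 106 mm high, a bystander. Origin: centre of its underside.
- jar_b: Spice jar, 44 mm across, 105 mm high, a bystander. Origin: centre of its underside.

How it is judged:
By the outcome, as a careful person would: the job done as asked, in the order asked, and still so for the second after the job is handed in, while the arm keeps its last pose, push and grip.
It also fails if it takes over 54 s, if anything falls off the work surface, if the arm or the gripper's body presses on something with over 40 N, if the wrist force passes 120 N, or if a joint passes its speed limit or range.

## Robot

A 6-joint arm with a two-finger parallel gripper is mounted at the origin on a cart in front of the work surface, level with it; the furniture and walls round the work are solid. World frame = base frame: x ahead of the robot, y to its left, z up, the work surface at z = 0. Lengths are in m, angles in rad, forces in N, time in s.
With the tool pointing down it reaches from about 0.25 to 0.8 m from the base axis. Payload 8.5 kg.
Tool frame: the origin (TCP) lies at the very end of the fingers, on their centre line; the grasp point (between the pads) lies 19 mm behind it; z points along the fingers, y is the line along which they close (so a half turn about z gives the same grasp; the last joint's range is limited). The gripper opens to 85 mm and grips with 20 to 120 N. Pads are 22 mm wide; open, the fingers measure 114 mm over their backs; the gripper's body (76 mm by 85 mm) begins 54 mm behind the grasp point. The pads swing forward as they close: fully open they stand 13 mm farther back than shut.
Start: joints at [-1.291, 0.238, -0.013, 1.319, 0, 1.571], TCP at [0.145, -0.505, 0.231] pointing down, gripper open.
Joint ranges: [-2.66, 2.66], [-1.03, 1.9], [-1.14, 1.46], [-1.82, 2.27], [-1.45, 1.34], [-3.14, 3.14]. Speed limits (rad/s): [2.22, 2.22, 2.79, 3.14, 3.14, 3.14].

## Interface

Orientations are given as [roll, pitch, yaw] about the fixed x, y, z axes, in that order (R = Rz(yaw) Ry(pitch) Rx(roll)).
In Python, from workcell import r, get_image gives the robot as it stands (r), with the cameras as plain functions. Calls block until the motion is done:
- r.reach(position, orientation): joint-space move of the TCP to a pose.
- r.line_to(position, frame=None, v=0.15, f_stop=None): straight line of the TCP; frame=None keeps the orientation; v is the mean speed in m/s. With f_stop (N) it stops when the force on the tool has changed by that much, and returns True; else False.
- r.goto_joints(angles): joint-space move.
- r.set_gripper(opening): opening from 0.0 (shut) to 1.0 (fully open); the grip force is fixed at half the most; returns when the fingers have stopped.
- r.pause(seconds).
- r.solve_ik(position, orientation): joint angles nearest the present ones, or None.
- get_image(name): name is "scene" or "side" or "wrist"; returns a dict with "image" (420x560x3 uint8, red, green, blue), "K" (3x3 intrinsics, pixels), "rvec" (rotation vector, rad) and "tvec" (3), from world to camera coordinates, as OpenCV has them. Camera axes: x right, y down, z forward; pixel columns grow to the right and rows downward; lengths in m; the calibration is good to about 2 mm. A picture is of the moment at which its call begins. There is no depth.
A pose or a line that the arm cannot do raises r.Unreachable and nothing moves.
- r.close_job(): hands the job in; it is judged then, once.
Readings, each from a call of its own:
- r.current_time(): time.
- r.current_q(): joint angles.
- r.current_joint_velocities(): joint speeds.
- r.current_joint_efforts(): joint torques, N m.
- r.current_tcp_pos(): TCP position.
- r.current_tcp_rot(): TCP orientation.
- r.current_ft_force(): force on the tool from outside, world axes, zero at the start.
- r.current_ft_torque(): the same for the moment, N m.
- r.current_opening(): opening from 0.0 (shut) to 1.0 (fully open).
- r.current_grip_force(): force on a finger pad.
Only numpy, scipy, OpenCV 4.12 (cv2) and the standard library are available. Lean on these libraries where they do the work, as an engineer would, in place of code of your own. Each camera call takes 0.05 s, during which the arm holds its last target. There are 200 camera calls.

## Working session

There is one attempt and no reset: what is moved stays moved. The work goes in short steps, each a Python script; the robot and the scene stay as the last script left them, time stands still between calls to the robot, and variables do not carry over. Pictures are saved under pics/ and viewed, at most 10 in all, crops included, and the job is handed in when it is done.

```bash
mkdir -p pics
python3 - <<'E'
from workcell import r, get_image
import cv2,numpy as np
for n in ("scene","side","wrist"):
    d=get_image(n); cv2.imwrite(f"pics/{n}0.png",d["image"][:,:,::-1])
    R=cv2.Rodrigues(np.array(d["rvec"]))[0]; print(n,(-R.T@np.array(d["tvec"]).ravel()).round(3),R[2].round(2),d["K"][0][0])
print(r.current_time())
E
ls
```

```text
scene [0.103 0.853 1.059] [ 0.34 -0.66 -0.66] 528.8106336146326
side [ 0.036 -1.422  0.705] [ 0.34  0.86 -0.37] 516.7349573865386
wrist [ 0.207 -0.487  0.373] [-0.25 -0.07 -0.97] 322.22496292183786
0.15
pics
workcell.py
```

View pics/scene0.png

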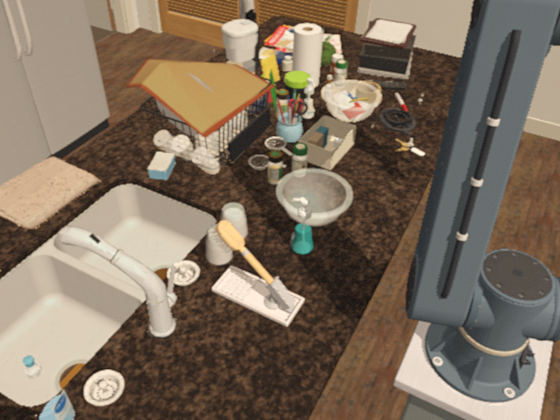

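View pics/side0.png

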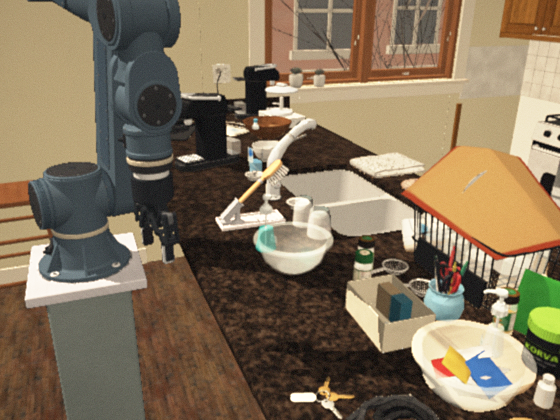

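The scene view shows the bowl at about (314,197), the soap at (302,232) with its head near (302,205), and the stand at (258,293). The brush runs from (285,300) to its head at (230,235). The tumblers are at (234,220) and (219,245), the jars at (276,167) and (300,157). The side view shows the bowl at (293,245) with the soap behind it, and the brush from (228,215) to (282,170). Next I'll crop and enlarge both.

Run:
```python
import cv2,numpy as np
a=cv2.imread("pics/scene0.png")[165:325,200:360]; b=cv2.imread("pics/side0.png")[150:280,205:345]
a=cv2.resize(a,None,fx=3.75,fy=3.75,interpolation=3); cv2.imwrite("pics/c1.png",a)
cv2.imwrite("pics/c2.png",cv2.resize(b,None,fx=4.5,fy=4.5,interpolation=3))
```

```text
(no output)
```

View pics/c1.png

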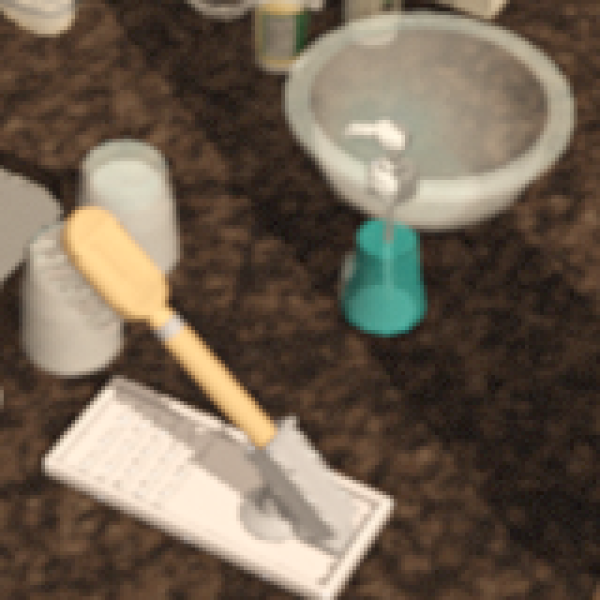

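View pics/c2.png

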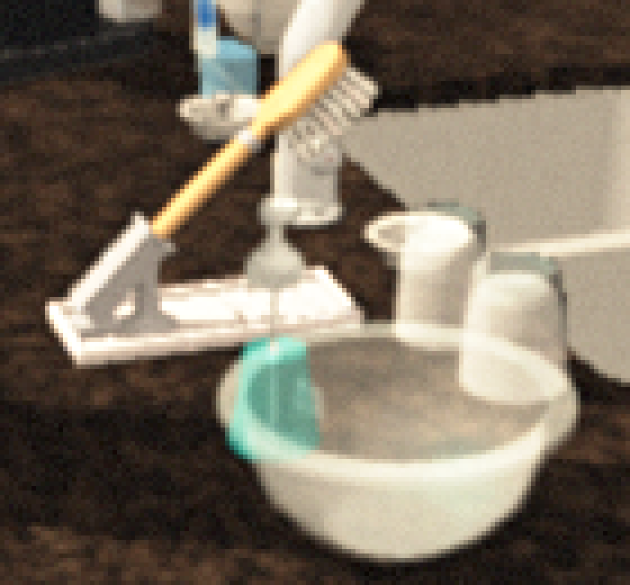

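```bash
cat > h.py <<'E'
import cv2,numpy as np
from workcell import r, get_image
from scipy.optimize import least_squares
from scipy.spatial.transform import Rotation as Ro
def cam(d): 
    R=cv2.Rodrigues(np.array(d["rvec"],float))[0]; return np.array(d["K"],float),R,np.array(d["tvec"],float).ravel()
def ray(c,p):
    K,R,t=c; v=R.T@np.linalg.inv(K)@np.array([p[0],p[1],1.]); return -R.T@t,v/np.linalg.norm(v)
def plane(c,p,z):
    o,v=ray(c,p); return o+v*(z-o[2])/v[2]
def tri(*cp):
    A=0;b=0;L=[ray(c,p) for c,p in cp]
    for o,v in L:
        M=np.eye(3)-np.outer(v,v); A=A+M;b=b+M@o
    x=np.linalg.solve(A,b); return x,[np.linalg.norm(np.cross(x-o,v)) for o,v in L]
E
python3 - <<'E'
from h import *
S=cam(get_image("scene"));D=cam(get_image("side"))
s=lambda u,v:(200+(u+.5)/3.75-.5,165+(v+.5)/3.75-.5); d=lambda u,v:(205+(u+.5)/4.5-.5,150+(v+.5)/4.5-.5)
f=lambda a:print(np.round(a,4))
def circ(P,R): return least_squares(lambda c:np.hypot(*(P-c).T)-R,P.mean(0)).x
P1=np.array([plane(S,s(*p),.093)[:2] for p in [(285,103),(576,105),(430,12),(330,40),(530,38)]])
P2=np.array([plane(D,d(*p),.093)[:2] for p in [(220,390),(580,395),(400,324)]])
for P in(P1,P2,np.vstack([P1,P2])): c=circ(P,.11); f(c); f(np.hypot(*(P-c).T))
print("pump"); f(plane(S,s(391,131),.175)); f(plane(D,d(282,200),.175)); f(plane(S,s(350,130),.165)); print(tri((S,s(391,131)),(D,d(282,200))))
print("soapbase"); f(plane(S,s(384,300),.0)); 
print("tray"); 
T=np.array([plane(S,s(*p),.014) for p in [(118,378),(45,465),(330,598),(393,500)]]);f(T); f(T.mean(0)); f(np.linalg.norm(np.diff(T,axis=0),axis=1))
f(np.arctan2(*((T[0]+T[1]-T[2]-T[3])[[1,0]])))
T2=np.array([plane(D,d(*p),.014) for p in [(52,305),(80,362),(320,268),(362,318)]]);f(T2)
print("brush"); 
for a,b in [((265,435),(160,228)),((168,328),(248,140)),((85,225),(340,55))]: print(tri((S,s(*a)),(D,d(*b))))
f(plane(S,s(268,440),.079))
print("tumb"); f(plane(S,s(130,160),.092));f(plane(S,s(75,345),0)); f(plane(S,s(135,250),0))
E
```

```text
[ 0.5383 -0.2404]
[0.114  0.1087 0.1107 0.106  0.1132]
[ 0.5435 -0.2401]
[0.1105 0.1105 0.11  ]
[ 0.5404 -0.2409]
[0.1125 0.1104 0.1094 0.1038 0.1134 0.108  0.1132 0.1119]
pump
[ 0.5124 -0.1022  0.175 ]
[ 0.517 -0.101  0.175]
[ 0.5422 -0.0997  0.165 ]
(array([ 0.51443523, -0.10334315,  0.17505592]), [np.float64(0.0018888554519588497), np.float64(0.0018888554519588192)])
soapbase
[ 0.5122 -0.1135  0.    ]
tray
[[0.6362 0.0622 0.014 ]
 [0.6371 0.1538 0.014 ]
 [0.4188 0.1556 0.014 ]
 [0.4186 0.0645 0.014 ]]
[0.5277 0.109  0.014 ]
[0.0916 0.2183 0.0911]
-0.0094
[[0.4242 0.1477 0.014 ]
 [0.4167 0.0415 0.014 ]
 [0.6398 0.1489 0.014 ]
 [0.6345 0.0469 0.014 ]]
brush
(array([0.49570083, 0.10706727, 0.08078254]), [np.float64(0.0018400802315487572), np.float64(0.00184008023154883)])
(array([0.56595912, 0.10700213, 0.14207116]), [np.float64(3.0307300397332212e-05), np.float64(3.0307300397460887e-05)])
(array([0.6322702 , 0.10090548, 0.2000061 ]), [np.float64(0.0037159019490345248), np.float64(0.0037159019490345634)])
[0.4907 0.1092 0.079 ]
tumb
[ 0.7031 -0.0662  0.092 ]
[0.6876 0.0396 0.    ]
[ 0.702  -0.0668  0.    ]
```

The scene crop shows the pump head at about (391,131) with a white extension to (350,130), and the brush handle from (265,435) to its head at (85,225). The side crop shows the head at (280,205) and the handle from (160,228) to (340,55). The bowl, stand and brush agree between the two views, but the spout direction is unclear. I'll check it from above with the wrist camera.

Run:
```python
from h import *
print(r.current_tcp_rot())
S=get_image("scene");D=get_image("side")
for n,d in(("S",S),("D",D)):
    for P in [(.5135,-.106,0),(.5135,-.106,.105),(.5135,-.106,.139),(.5135,-.106,.175),(.519,-.137,.165)]:
        print(n,P,cv2.projectPoints(np.array([P]),np.array(d["rvec"],float),np.array(d["tvec"],float),np.array(d["K"]),None)[0].ravel().round(1))
r.reach([0.47,-0.12,0.34],[np.pi,0,0]); 
d=get_image("wrist"); cv2.imwrite("pics/w1.png",d["image"][:,:,::-1]); c=cam(d)
print(r.current_q(),r.current_time(),-c[1].T@c[2])
for P in [(.5135,-.106,.175),(.54,-.24,.095)]:print(cv2.projectPoints(np.array([P]),np.array(d["rvec"],float),np.array(d["tvec"],float),np.array(d["K"]),None)[0].ravel().round(1))
```

```text
[-3.14087043e+00  4.51367951e-07  2.79776517e-01]
S (0.5135, -0.106, 0) [300.4 246.1]
S (0.5135, -0.106, 0.105) [302.6 218.6]
S (0.5135, -0.106, 0.139) [303.4 209. ]
S (0.5135, -0.106, 0.175) [304.2 198.6]
S (0.519, -0.137, 0.165) [307.2 194.2]
D (0.5135, -0.106, 0) [266.6 248.9]
D (0.5135, -0.106, 0.105) [266.7 217. ]
D (0.5135, -0.106, 0.139) [266.7 206.3]
D (0.5135, -0.106, 0.175) [266.7 194.8]
D (0.519, -0.137, 0.165) [272.2 201.4]
[-2.51381500e-01  1.56112102e-01  1.55724402e-01  1.57077585e+00
 -1.43162999e-04  2.89122952e+00] 2.2667 [ 0.53428726 -0.12106222  0.48236275]
[263.  141.8]
[381.9 113.5]
```

View pics/w1.png

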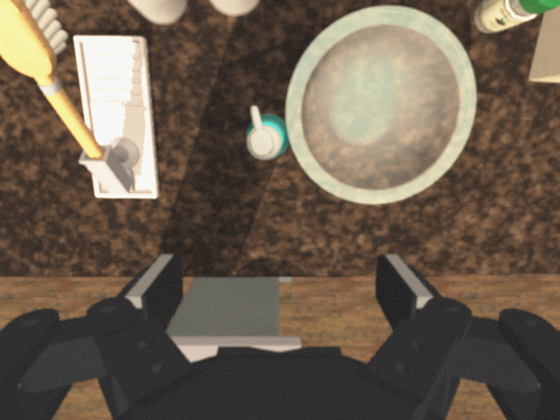

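The wrist view shows the pump head at (264,141) with the spout reaching up to (254,108), which is world +x. The bowl is centred near (381,105), so the spout does not point at it. Pressing now would put the soap on the worktop, so the bottle must first be turned about its own axis until the spout is over the bowl. I'll measure precisely before doing that.

Run:
```python
from h import *
I={n:get_image(n) for n in("scene","side","wrist")}; C={n:cam(I[n]) for n in I}
W=C["wrist"]; img=I["wrist"]["image"]
P=np.array([plane(W,p,.094)[:2] for p in [(285,105),(477,103),(380,7),(378,203),(313,36),(448,36),(312,171),(446,170)]])
c=least_squares(lambda c:np.hypot(*(P-c[:2]).T)-c[2],[.54,-.24,.11]).x; print("bowl",c.round(4),(np.hypot(*(P-c[:2]).T)-c[2]).round(4))
hsv=cv2.cvtColor(img,cv2.COLOR_RGB2HSV)
m=((hsv[...,1]<60)&(hsv[...,2]>150)).astype(np.uint8); b=np.zeros_like(m); b[98:168,242:284]=m[98:168,242:284]
n,l,s,ce=cv2.connectedComponentsWithStats(b); k=1+np.argmax(s[1:,4]); print(s[k],ce[k])
for row in (b*(l==k))[100:166,242:284][::2]: print("".join(".#"[v] for v in row))
N=[]
for n,(u0,u1,v0,v1) in {"scene":(247,271,254,280),"side":(240,259,184,202),"wrist":(54,98,90,150)}.items():
    h=cv2.cvtColor(I[n]["image"],cv2.COLOR_RGB2HSV)[v0:v1,u0:u1]
    mm=(h[...,0]>8)&(h[...,0]<28)&(h[...,1]>70)&(h[...,2]>130); v,u=np.nonzero(mm)
    x=cv2.fitLine(np.c_[u+u0,v+v0].astype(np.float32),cv2.DIST_HUBER,0,.01,.01).ravel(); print(n,mm.sum(),x)
    o,a=ray(C[n],x[2:]); _,e=ray(C[n],x[2:]+20*x[:2]); nn=np.cross(a,e); nn/=np.linalg.norm(nn); N.append((nn,o))
A=np.array([n for n,_ in N]); d=np.linalg.svd(A)[2][2]; d*=np.sign(d[2]); bb=np.array([n@o for n,o in N])
for z in(.079,.125): print("handle",np.r_[np.linalg.lstsq(A[:,:2],bb-A[:,2]*z,rcond=None)[0],z].round(4))
print("dir",d.round(3),"elev",np.degrees(np.arcsin(d[2])).round(1),"sv",np.linalg.svd(A)[1])
for i,j in((0,1),(0,2),(1,2)):
    dd=np.cross(A[i],A[j]); dd/=np.linalg.norm(dd)*np.sign(dd[2]); print(dd.round(3), np.linalg.solve(np.array([A[i],A[j],[0,0,1]]),[bb[i],bb[j],.125]).round(4))
```

```text
bowl [ 0.5423 -0.238   0.1085] [ 0.0016  0.0026 -0.001   0.0013  0.0037 -0.0044 -0.0049  0.001 ]
[ 248  106   34   53 1089] [262.8117539  137.74380165]
..........................................
..........................................
..........................................
..........#####...........................
.........#######..........................
.........########.........................
.........########.........................
.........#########........................
..........########........................
..........#########.......................
...........#########......................
...........#########......................
...........##########.....................
............#################.............
...........#####################..........
.........##########################.......
........############################......
......################################....
......################################....
......#################################...
......#################################...
......##################################..
..
[... 226 characters left out ...]
######################.......
..............###################.........
..................#########...............
..........................................
..........................................
..........................................
scene 264 [  0.6626524   0.7489272 258.10117   266.8307   ]
side 115 [  0.7111406   -0.70304984 248.13806    191.90837   ]
wrist 850 [  0.5459292   0.8378313  76.1015    119.27174  ]
handle [0.4941 0.1058 0.079 ]
handle [0.5466 0.1049 0.125 ]
dir [ 0.752 -0.014  0.659] elev 41.2 sv [1.3823163  1.04363225 0.00577594]
[ 0.751 -0.01   0.661] [0.545  0.1066 0.125 ]
[ 0.755 -0.015  0.655] [0.5498 0.1042 0.125 ]
[ 0.744 -0.028  0.667] [0.5389 0.0987 0.125 ]
```

```bash
cat > turn.py <<'E'
from h import *
W=cam(get_image("wrist"))
pc=plane(W,(264.7,143),.173)[:2]; sp=plane(W,(255.3,109.5),.165)[:2]
bowl=np.array([.541,-.239]); print(pc,sp,np.linalg.norm(sp-pc))
h=(pc*2+[.5124,-.1022]+[.516,-.102])/4
a=np.arctan2(*(sp-pc)[::-1]); t=np.arctan2(*(bowl-h)[::-1]); d=t-a
print("head",h,"spout deg",np.degrees(a),"target",np.degrees(t),"dist",np.linalg.norm(bowl-h))
yaw=a+np.pi
r.reach([*h,.25],[np.pi,0,yaw]); print(r.current_q(),r.current_tcp_rot())
print("hit",r.line_to([*h,.109],v=.1,f_stop=6)); print(r.current_tcp_pos())
r.set_gripper(0); print(r.current_opening(),r.current_grip_force(),r.current_ft_force())
q=np.array(r.current_q()); q[5]-=d; print(q[5]); r.goto_joints(q); print(r.current_tcp_pos(),r.current_tcp_rot(),r.current_ft_force())
r.set_gripper(.9); r.line_to([*h,.25]); print(r.current_time())
d=get_image("wrist");cv2.imwrite("pics/w2.png",d["image"][:,:,::-1]);d=get_image("scene");cv2.imwrite("pics/s2.png",d["image"][:,:,::-1])
E
python3 turn.py; python3 -c "
import cv2,numpy as np
a=cv2.imread('pics/w2.png');b=cv2.imread('pics/s2.png')[165:325,200:360]
cv2.imwrite('pics/m2.png',np.hstack([cv2.resize(a,(480,360)),cv2.resize(b,(320,360))]))"
```

```text
[ 0.51222669 -0.10753659] [ 0.54280426 -0.09873097] 0.0318202319617969
head [ 0.51321334 -0.10481829] spout deg 16.06514351766217 target -78.30042533322812 dist 0.1370285683161312
[-2.01485089e-01  2.30653900e-01  2.43789162e-02  1.36444914e+00
 -3.35777764e-05 -4.81460916e-01] [-3.14152946e+00  4.84428520e-05 -2.86161683e+00]
hit False
[ 0.51359368 -0.10489744  0.1095325 ]
0.4145369584561189 59.8590397706721 [-0.61295324  1.03962429  6.18158061]
1.1651453495801098
[ 0.51315207 -0.10484719  0.10945175] [3.14131885e+00 1.35132868e-04 1.77621323e+00] [-1.4736497  -0.97075266  2.74175429]
10.4083
```

View pics/m2.png

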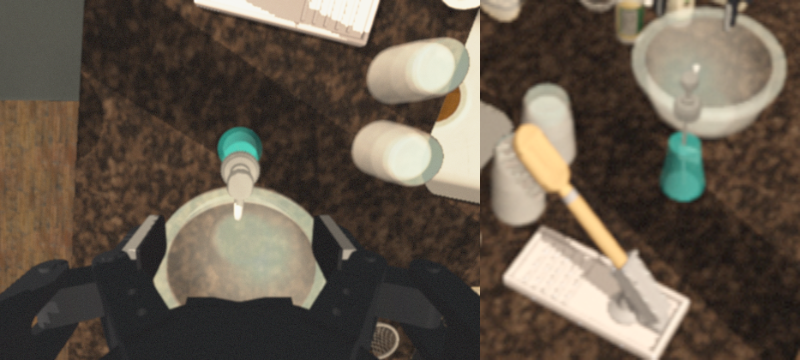

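The wrist view (left) shows the spout at (238,210) hanging inside the bowl rim. The bottle stands upright, and nothing else has moved in the scene view. Now I'll press the pump.

Run:
```python
from h import *
h=[.5132,-.1048]
r.set_gripper(0); z0=r.current_ft_force()[2]
r.line_to([*h,.185],v=.15); 
print("stop",r.line_to([*h,.152],v=.025,f_stop=18)); print(r.current_tcp_pos(),r.current_ft_force(),z0)
r.pause(.4); print(r.current_tcp_pos(),r.current_ft_force())
d=get_image("scene");cv2.imwrite("pics/s3.png",d["image"][:,:,::-1])
r.line_to([*h,.26],v=.15); print(r.current_time())
d=get_image("scene");cv2.imwrite("pics/s4.png",d["image"][:,:,::-1])
a,b=[cv2.imread(f"pics/s{i}.png")[165:305,230:370] for i in(3,4)]
cv2.imwrite("pics/m4.png",np.hstack([cv2.resize(x,(400,400),interpolation=3) for x in(a,b)]))
# plan check for brush
e=np.radians(41.2); bx=np.array([np.cos(e),0,np.sin(e)]); bz=np.array([-np.sin(e),0,np.cos(e)])
R=np.c_[-bx,np.cross(-bz,-bx),-bz]; E=Ro.from_matrix(R).as_euler("xyz"); print(E)
o=np.array([.543,.105,.122])
for n,p in (("pre",o+bz*.08),("grasp",o-bz*.016),("out",o-bz*.016+bx*.1)): print(n,p,r.solve_ik(p,E))
print(r.solve_ik([.453,-.239,.23],[np.pi,0,np.pi]),r.solve_ik([.5,.0,.36],[np.pi,0,np.pi]))
```

```text
stop True
[ 0.51396    -0.10495062  0.16323319] [-1.1936315   0.48657108  8.74889248] -0.510802196116346
[ 0.51365455 -0.1048912   0.16309965] [-0.49965303 -0.32538651  8.85610057]
13.9417
[3.14159265 0.71907565 3.14159265]
pre [0.49030484 0.105      0.18219319] [ 0.34936267 -0.1733568  -0.88158692  0.17422583 -0.22742418  0.2675382 ]
grasp [0.55353903 0.105      0.10996136] [ 0.29031845  0.07181755 -0.92412337 -0.12310004 -0.18969025  0.2211157 ]
out [0.62878052 0.105      0.17583031] [ 0.24128364  0.07665905 -0.67879077  0.11080931 -0.15805057  0.1830792 ]
[-0.4854782   0.21663889 -0.04548025  1.30867718  0.         -0.4854782 ] [0.         0.18612317 0.24427853 1.62895169 0.         0.        ]
```

View pics/m4.png

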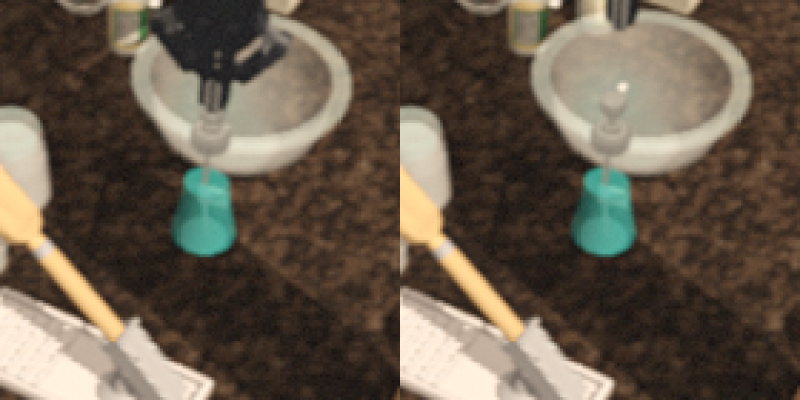

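The pressed view (left) shows the head down under the fingertips. After release (right) the head is back up near (615,95), with the bottle and bowl upright and in place. The 18 N stop at 12 mm of travel confirms the pump reached its end stop. Next is the brush.

```bash
cat > brush.py <<'E'
from h import *
e=np.radians(41.2); bx=np.array([np.cos(e),0,np.sin(e)]); bz=np.array([-np.sin(e),0,np.cos(e)])
E=[np.pi,e,np.pi]; o=np.array([.543,.105,.122]); R=Ro.from_euler("xyz",E).as_matrix(); assert np.allclose(R[:,2],-bz) and np.allclose(R[:,0],-bx),R
g=o-bz*.018; out=g+bx*.09; up=out+[-.04,0,.13]
assert r.solve_ik(up,E) is not None
r.reach(o+bz*.09,E); r.set_gripper(1.0)
print("hit",r.line_to(g,v=.1,f_stop=8)); f0=np.array(r.current_ft_force())
r.set_gripper(0); print(r.current_opening()*85,r.current_grip_force(),r.current_ft_force()-f0)
print("pull",r.line_to(out,v=.08,f_stop=25),r.current_ft_force()-f0,r.current_opening()*85)
r.line_to(up,v=.15); 
r.reach([.47,.05,.36],[np.pi,0,np.pi]); r.reach([.453,-.239,.34],[np.pi,0,np.pi]); r.pause(.3)
print(r.current_tcp_pos(),r.current_tcp_rot(),r.current_time())
a=[]
for n in("scene","side"):
    d=get_image(n);cv2.imwrite(f"pics/{n}5.png",d["image"][:,:,::-1])
    P=[(.453,-.239,.36),(.541,-.239,.32),(.541,-.239,.095)]
    print(n,cv2.projectPoints(np.array(P),np.array(d["rvec"],float),np.array(d["tvec"],float),np.array(d["K"]),None)[0].reshape(-1,2).round(1).tolist())
a=cv2.imread("pics/scene5.png")[60:320,180:440];b=cv2.imread("pics/side5.png")[60:320,150:410]
cv2.imwrite("pics/m5.png",np.hstack([cv2.resize(x,(400,400),interpolation=3) for x in(a,b)]))
E
python3 brush.py
```

```text
hit False
16.849528644148023 58.94069194793701 [0.3918529  2.49317301 0.82652582]
pull False [ 0.91040005 -1.20607561 -0.57331423] 17.018597729327418
[ 0.45334749 -0.23818135  0.34013885] [-3.14152712e+00  2.62676662e-04 -3.14016551e+00] 22.5333
scene [[354.2, 119.4], [320.6, 123.5], [314.3, 190.6]]
side [[262.3, 146.1], [294.4, 158.2], [292.5, 237.0]]
```

View pics/m5.png

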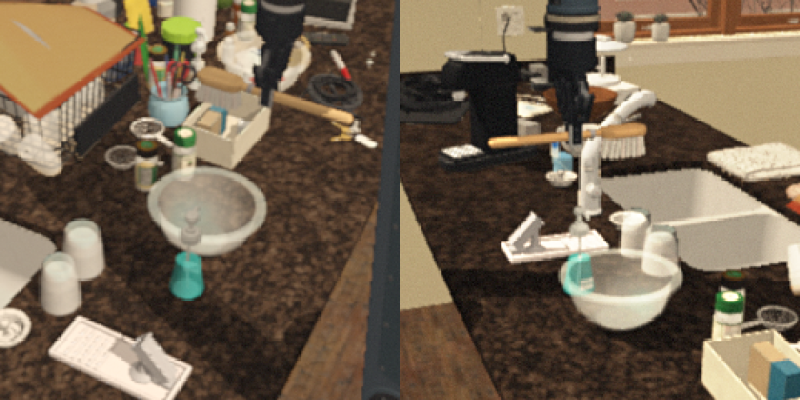

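The brush is held nearly level. In the side crop the handle runs from (490,143) to (645,130), with the bristles down at (629,158). The bottle, bowl, stand and glasses have not moved. I'll measure the brush's tilt and the bristle position numerically.

```bash
cat > meas.py <<'E'
from h import *
def measure(boxes):
    e={};L=[]
    for n,(u0,u1,v0,v1) in boxes.items():
        d=get_image(n);c=cam(d);h=cv2.cvtColor(d["image"],cv2.COLOR_RGB2HSV)
        m=((h[...,0]>8)&(h[...,0]<24)&(h[...,1]>75)&(h[...,2]>120)).astype(np.uint8); b=np.zeros_like(m); b[v0:v1,u0:u1]=m[v0:v1,u0:u1]
        k,l,s,_=cv2.connectedComponentsWithStats(b,connectivity=8); b=np.isin(l,[i for i in range(1,k) if s[i,4]>25])
        v,u=np.nonzero(b); w=u+0.; 
        f=lambda k:[u[k].mean(),v[k].mean()]
        lo,hi=f(w<=w.min()+1),f(w>=w.max()-1); e[n]=(c,lo,hi); print(n,b.sum(),np.round(lo,1),np.round(hi,1))
    (c1,a1,b1),(c2,a2,b2)=e["scene"],e["side"]
    head,r1=tri((c1,a1),(c2,b2)); end,r2=tri((c1,b1),(c2,a2))
    d=(head-end); print("head",head.round(4),"end",end.round(4),np.round(r1+r2,4),"len",np.linalg.norm(d).round(4))
    print("elev",np.degrees(np.arcsin(d[2]/np.linalg.norm(d))).round(2),"yaw",np.degrees(np.arctan2(d[1],d[0])).round(2))
if __name__=="__main__":
    measure({"scene":(305,412,98,145),"side":(205,315,135,162)})
E
python3 meas.py
```

```text
scene 1051 [307.8 130.3] [409.2 136.2]
side 646 [207.6 152. ] [308.4 144. ]
head [ 0.5764 -0.2046  0.3299] end [ 0.3125 -0.2401  0.3579] [0.0234 0.0234 0.0005 0.0005] len 0.2677
elev -6.01 yaw 7.68
```

Run:
```python
from h import *
S=get_image("scene");D=get_image("side");cs,cd=cam(S),cam(D)
h=cv2.cvtColor(S["image"],cv2.COLOR_RGB2HSV); m=((h[...,0]>8)&(h[...,0]<24)&(h[...,1]>75)&(h[...,2]>120))
for row in m[98:135,300:346]: print("".join(".#"[int(x)] for x in row))
h=cv2.cvtColor(D["image"],cv2.COLOR_RGB2HSV); m=((h[...,0]>8)&(h[...,0]<24)&(h[...,1]>75)&(h[...,2]>120))
for row in m[134:164,204:314]: print("".join(".#"[int(x)] for x in row))
P=np.array([(.313+i*.267/4,-.24,.359) for i in range(5)])
for d in(S,D): print(cv2.projectPoints(P,np.array(d["rvec"],float),np.array(d["tvec"],float),np.array(d["K"]),None)[0].reshape(-1,2).round(1).tolist())
```

```text
...........#..........#.......................
.......................#......................
.............#................................
..............................................
.............#................................
.............#######..........................
...........#############..#...................
..........##################..................
...#.....####################.................
...#....#######################...............
..####..###########################...........
..###...#############################.........
.####....#############################.....#..
..##.....#############################....#...
.........##############################.......
..........#############################.......
...........##############################.....
.............#############################....
................#########################....#
...................######################...##
.......................##################..###
..........................##########..##...###
..............................####.........###
...................
[... 3430 characters left out ...]
..............................................................................................
..............................................................................................................
...........................................................#..........................................#.......
..............................................................................................................
..............................................................................................................
[[408.9, 135.6], [382.4, 127.8], [356.8, 120.3], [332.0, 113.1], [308.2, 106.1]]
[[207.6, 151.6], [234.2, 149.2], [260.0, 146.8], [284.8, 144.6], [308.8, 142.4]]
```

The brush is level to within about 1°, with its tip at x ≈ 0.58, which puts the bristles at about (0.541, -0.239) over the middle of the bowl. I'll lower it straight down to a moderate height, hold and hand in.

Run:
```python
from h import *
r.line_to([.453,-.239,.225],v=.08); r.pause(1.0)
print(r.current_tcp_pos(),r.current_opening()*85,np.abs(r.current_joint_velocities()).max(),r.current_time())
a=get_image("scene")["image"][110:310,220:420];b=get_image("side")["image"][110:310,180:380]
cv2.imwrite("pics/m6.png",np.hstack([cv2.resize(x,(400,400),interpolation=3) for x in(a,b)])[:,:,::-1])
```

```text
[ 0.45300327 -0.23901678  0.22501188] 16.87602931576072 0.0014574125985284353 25.425
```

View pics/m6.png

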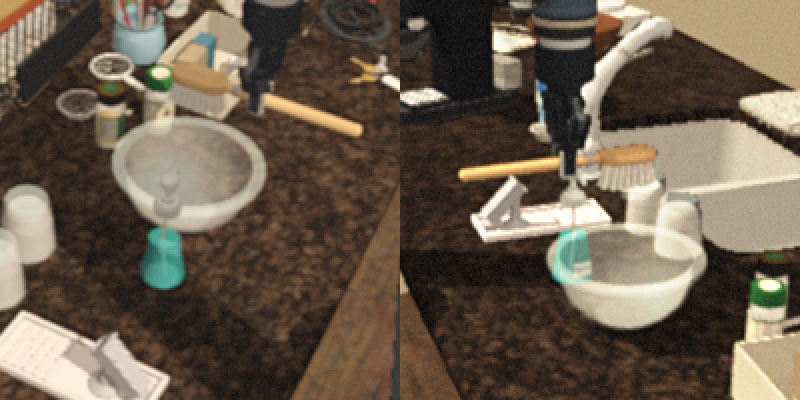

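The brush is level with its bristles down, at (627,178) in the side view and above the bowl centre at (627,245). It is about 10 cm above the rim, and the bottle, bowl, glasses and jars stand as they were.

```bash
python3 -c "
from workcell import r, get_image
print(r.close_job())"
```

```text
the job is handed in; nothing more can be done
None
```

I pressed the pump to its stop and handed in at about 25 s, with the brush held level, bristles down over the bowl's middle and about 10 cm above the rim; the spout had been facing away from the bowl, so I first turned the bottle about 94° on the spot.

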